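# Switch the bench dust extraction to the wide inlet

### The job

The sculptor's bench has two round dust inlets, each with a flat steel slide gate: change the suction over from the narrow inlet to the wide one. First hook a fingertip behind the upturned lip of the wide inlet's gate, without pinching the lip or touching its front, and draw the gate out to its stop so that the port is fully open; only then push the narrow inlet's gate fully home with a fingertip on the front of its lip, without touching the lip's back. Leave the other things on the bench where they are.

Things in the scene. Friction and masses are not known exactly. Their poses are not given: they have to be found in the camera images.
- wide_inlet: Grey housing of the wide dust inlet, 120 (x) x 130 (y) mm, flat top at 58 mm, aluminium collar on it (port 80 mm, outside 96 mm across, top at 86 mm); front face at x = -60 mm. Origin on the bench under the port centre; x runs along the rail away from the lip (gates draw out along -x), z up. Fixed; place varies, yaw within 13 deg of the robot's x. 
- wide_gate (a joint): Travel of the wide inlet's gate, m: 0 shut, 0.085 fully open at its stop, drawn out along the inlet's -x. Starts at 0 to 0.015. Steel blade 4 mm thick, 90 mm wide, top 45 mm above the bench. About 2.5 N sliding friction, 8 N s/m damping, no spring; stays where it is left.
- wide_lip (a point): Middle of the top edge of the wide gate's lip, 85 mm above the bench; moves with the gate, axes of the inlet; at joint 0 it lies at inlet x = -108 mm. The lip is an upright steel plate 70 mm wide (y), 40 mm high above the blade; back face 5 mm behind this point (+x), front face 3 mm before it. Gate shut: 43 mm clear between lip back and housing.
- narrow_inlet: Grey housing of the narrow dust inlet, 90 x 90 mm, flat top at 58 mm, aluminium collar on it (port 50 mm, outside 66 mm across, top at 86 mm); front face at x = -45 mm. Beside the wide one, left or right varies. Origin on the bench under the port centre; x runs along the rail away from the lip (gates draw out along -x), z up. Fixed; place varies, yaw within 13 deg of the robot's x. 
- narrow_gate (a joint): Travel of the narrow inlet's gate, m: 0 shut (home at its stop), 0.055 fully open, drawn out along the inlet's -x. Starts at 0.035 to 0.055. Steel blade 4 mm thick, 56 mm wide, top 45 mm above the bench. About 2.5 N sliding friction, 8 N s/m damping, no spring; stays where it is left.
- narrow_lip (a point): Middle of the top edge of the narrow gate's lip, 85 mm above the bench; moves with the gate, axes of the inlet; at joint 0 it lies at inlet x = -93 mm. The lip is an upright steel plate 46 mm wide (y), 40 mm high above the blade; front face 3 mm before this point (-x), back face 5 mm behind it.
- tin: Bystander: closed tin, 56 mm across, 90 mm high, standing between the two inlets; origin at the centre of its underside.
- sanding_block: Bystander: cork sanding block, 70 x 34 x 28 mm high, lying in front of and between the inlets; origin at the centre of its underside.
- stone_form: Bystander: small pale turned form, 92 mm across at its foot, 130 mm high, on the left (+y) side of the bench; origin at the centre of its underside.
- hammer: Bystander: hammer lying flat on the right (-y) side of the bench, 250 to 300 mm long; origin on its underside.
Mind the look-alikes: they are no part of the job. Leave any pink or red look-alike of the wide_inlet alone.

How it is judged:
By the outcome, as a careful person would: the job done as asked, in the order asked, and still so for the second after the job is handed in, with the robot touching nothing.
It also fails if it takes over 48 s, if anything falls off the work surface, if the arm or the gripper's body presses on something with over 40 N, if the wrist force passes 120 N, or if a joint passes its speed limit or range.

### The arm

A 6-joint arm with a two-finger parallel gripper is mounted at the origin on the work surface. World frame = base frame: x ahead of the robot, y to its left, z up, the work surface at z = 0. Lengths are in m, angles in rad, forces in N, time in s.
With the tool pointing down it reaches from about 0.25 to 0.725 m from the base axis. Payload 4 kg.
Tool frame: the origin (TCP) lies at the very end of the fingers, on their centre line; the grasp point (between the pads) lies 19 mm behind it; z points along the fingers, y is the line along which they close (so a half turn about z gives the same grasp; the last joint's range is limited). The gripper opens to 85 mm and grips with 20 to 120 N. Pads are 22 mm wide; open, the fingers measure 114 mm over their backs; the gripper's body (76 mm by 85 mm) begins 54 mm behind the grasp point. The pads swing forward as they close: fully open they stand 13 mm farther back than shut.
Start: joints at [1.255, 0.241, 0.005, 1.335, 0, 1.571], TCP at [0.155, 0.475, 0.21] pointing down, gripper open.
Joint ranges: [-2.72, 2.72], [-1.05, 1.87], [-1.09, 1.28], [-1.99, 2.15], [-1.42, 1.44], [-3.14, 3.14]. Speed limits (rad/s): [2.79, 2.79, 3.14, 3.14, 3.14, 3.14].

### API

Orientations are given as a unit quaternion [x, y, z, w].
In Python, from workcell import bot, vision, workorder gives the robot as it stands.
- The arm moves only by the shell command python3 -m creep 'ROWS' [OPENING]. ROWS is JSON, a list of rows, each a list of 2 entries, a list of its own where there are three numbers: the shift along the tool's x, y, z in mm, then the turn, a rotation vector about the tool's x, y, z in rad. In form: [[[dx, dy, dz], [wx, wy, wz]], ...]. A call has 1 to 12 rows; each row shifts and turns the commanded pose from where the row before left it, along the tool's axes as they then stand; what a row does not reach is not made up. A row lasts 1/8 s, in which the tool goes at most 62.5 mm and 10.7 degrees, less where a joint would pass 70% of its speed; a pose out of reach is approached as far as the arm can. A call is refused whole if a number of a shift passes 62.5 or a number of a turn 0.188, either way. A call with a gripper value outside its range is refused whole. OPENING is the finger opening in mm, from 0 to 85.4, set as the call begins (- or left out, the last holds). The fingers move at their own pace and stop on an object; the grip force is fixed at half the most. Time passes only in rows, so rows that do not move let the fingers close. It gives the time, the measured TCP pose, the force, the opening and the grip force at its end, in the units of the state.
- bot.get_obs(): the state, without advancing time (a new reading comes with each control period).
- vision.camera(name): name is "scene" or "top" or "wrist"; returns a dict with "image" (400x640x3 uint8, blue, green, red), "z_map" (400x640 float32, m along the optical axis (not along the pixel's ray), 0 where there is no reading), "K" (3x3 intrinsics, pixels), "rvec" (rotation vector, rad) and "tvec" (3), from world to camera coordinates, as OpenCV has them; the wrist camera has in their place "tool_from_camera" (4x4, takes a point from camera to tool coordinates, whose origin is the TCP and whose axes are the flange's). Camera axes: x right, y down, z forward; pixel columns grow to the right and rows downward; lengths in m; the calibration is good to about 2 mm. A picture is of the moment at which its call begins: read the wrist's pose just before it.
- workorder.job_done(): hands the job in; it is judged then, once.
Trained networks look in a picture, given as the dict that the camera call returned (one of the last four; its "shot" number tells which), for a name from the list of things; names that differ only in an ending like _2 or _b are one class to them, and where a whole thing is asked for, a point or a joint stands for the part that bears it (a point fixed in the world has none). Each returns a list of dicts, best first, with "score" (0 to 1); they miss things now and then, are a little off and sometimes report something else, mostly with a low value. They report only what shows in the picture. A call takes as long as a camera call. They do not tell look-alikes from the thing itself.
- vision.spot_in(picture, query): "position" ([column, row] in pixels, amid what is visible of it).
- vision.place_of(picture, query): "position" ([column, row] in pixels: a listed point, or the origin of a listed thing).
The state is a dict: "clock": time; "joint_pos": joint angles; "joint_vel": joint speeds; "tau": joint torques, N m; "eef_pos": TCP position; "tool_rot": TCP orientation; "ft_force": force on the tool from outside, world axes, zero at the start; "ft_torque": the same for the moment, N m; "grip_width": finger opening in m; "grasp_force": force on a finger pad.
Only numpy, scipy, OpenCV 4.12 (cv2) and the standard library are available. Lean on these libraries where they do the work, as an engineer would, in place of code of your own. Each camera call takes 0.05 s, during which the arm holds its last target. There are 200 camera calls.

## Working session

There is one attempt and no reset: what is moved stays moved. The work goes in short steps, Python scripts to look and compute and a shell command to move; the robot and the scene stay as the last step left them, time stands still between calls to the robot, and variables do not carry over. Pictures are saved under pics/ and viewed, at most 10 in all, crops included, and the job is handed in when it is done.

```bash
mkdir -p pics; ls
cat > h.py <<'E'
import numpy as np, cv2
from workcell import bot, vision, workorder
from scipy.spatial.transform import Rotation as R
def cam2w(p,o=None):
    T=np.eye(4)
    if 'rvec' in p:
        r=cv2.Rodrigues(np.array(p['rvec'],float))[0]; T[:3,:3]=r.T; T[:3,3]=-r.T@np.array(p['tvec'],float).ravel()
    else:
        W=np.eye(4); W[:3,:3]=R.from_quat(o['tool_rot']).as_matrix(); W[:3,3]=o['eef_pos']; T=W@np.array(p['tool_from_camera'])
    return T
def cloud(p,o=None):
    z=p['z_map']; v,u=np.mgrid[:z.shape[0],:z.shape[1]]; K=p['K']
    c=np.stack([(u-K[0][2])/K[0][0]*z,(v-K[1][2])/K[1][1]*z,z],-1); T=cam2w(p,o)
    return c@T[:3,:3].T+T[:3,3]
def ray_at(p,uv,h,o=None):
    K=p['K'];T=cam2w(p,o); d=T[:3,:3]@np.array([(uv[0]-K[0][2])/K[0][0],(uv[1]-K[1][2])/K[1][1],1]); t=(h-T[2,3])/d[2]
    return T[:3,3]+t*d
E
python3 - <<'E'
from h import *
for n in ['scene','top']:
    p=vision.camera(n); cv2.imwrite(f'pics/{n}1.png',p['image']); np.save(f'{n}_xyz.npy',cloud(p))
    for q,h in [('wide_inlet',0),('narrow_inlet',0),('wide_lip',.085),('narrow_lip',.085),('tin',0),('sanding_block',0),('hammer',0)]:
        for d in vision.place_of(p,q)[:3]: print(n,q,round(d['score'],2),np.round(d['position']),ray_at(p,d['position'],h).round(3))
o=bot.get_obs();print(o['clock'],o['eef_pos'],o['tool_rot'],o['ft_force'])
E
```

```text
pics
scene wide_inlet 0.81 [390. 144.] [0.327 0.241 0.   ]
scene wide_inlet 0.77 [262. 176.] [ 0.318 -0.175  0.   ]
scene wide_inlet 0.71 [305. 264.] [ 0.652 -0.151  0.   ]
scene narrow_inlet 0.79 [417. 228.] [0.647 0.177 0.   ]
scene wide_lip 0.91 [378. 103.] [0.225 0.238 0.085]
scene wide_lip 0.75 [296. 212.] [ 0.545 -0.137  0.085]
scene wide_lip 0.58 [253. 129.] [ 0.205 -0.163  0.085]
scene narrow_lip 0.85 [398. 172.] [0.51  0.173 0.085]
scene tin 0.96 [368. 259.] [0.693 0.009 0.   ]
scene sanding_block 0.9 [331. 191.] [ 0.443 -0.001  0.   ]
scene hammer 0.56 [194. 258.] [ 0.536 -0.419  0.   ]
top wide_inlet 0.88 [351. 162.] [ 0.657 -0.164  0.   ]
top wide_inlet 0.81 [366. 265.] [ 0.325 -0.179  0.   ]
top wide_inlet 0.72 [244. 174.] [0.645 0.18  0.   ]
top narrow_inlet 0.86 [247. 174.] [0.643 0.171 0.   ]
top wide_lip 0.93 [350. 188.] [ 0.549 -0.148  0.085]
top wide_lip 0.76 [370. 300.] [ 0.218 -0.172  0.085]
top wide_lip 0.72 [228. 313.] [0.214 0.232 0.085]
top narrow_lip 0.9 [244. 209.] [0.511 0.174 0.085]
top tin 0.57 [297. 157.] [0.688 0.008 0.   ]
top sanding_block 0.5 [308. 228.] [ 0.455 -0.011  0.   ]
top hammer 0.93 [436. 192.] [ 0.535 -0.424  0.   ]
0.8 [0.15531569 0.47525002 0.21011307] [ 1.57275684e-01  9.87554737e-01 -1.08889629e-05  1.75173835e-05] [-0.32359645 -0.33779071 -0.49724567]
```

View pics/scene1.png

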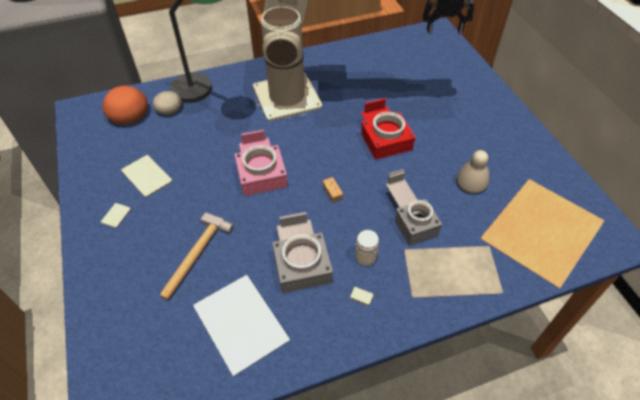

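View pics/top1.png

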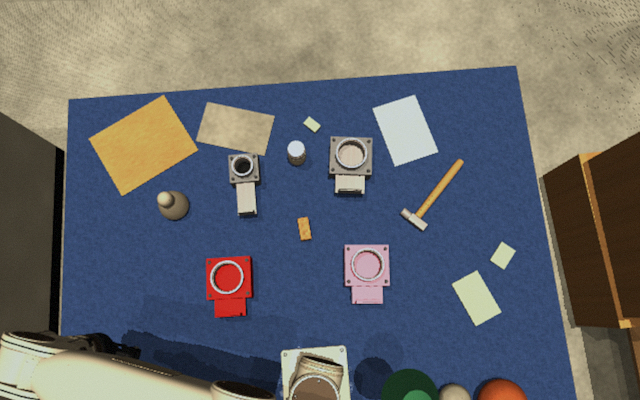

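Run:
```python
from h import *
# lips / collars / housing from clouds
for n in ['scene','top']:
    X=np.load(f'{n}_xyz.npy').reshape(-1,3)
    for nm,c in [('wide',(.65,-.155)),('narrow',(.645,.175))]:
        r=np.hypot(X[:,0]-c[0],X[:,1]-c[1])
        a=X[(r<.055)&(X[:,2]>.078)&(X[:,2]<.095)]
        print(n,nm,'collar',len(a),a.mean(0).round(4),a.min(0).round(3),a.max(0).round(3))
        b=X[(r<.2)&(X[:,0]<c[0]-.075)&(X[:,2]>.07)&(X[:,2]<.1)&(abs(X[:,1]-c[1])<.07)]
        print('  lip',len(b),b.mean(0).round(4),b.min(0).round(3),b.max(0).round(3), np.polyfit(b[:,1],b[:,0],1).round(3))
        h=X[(r<.12)&(X[:,2]>.053)&(X[:,2]<.063)]
        print('  housing',len(h),h[:,2].mean(), cv2.minAreaRect((h[:,:2]*1000).astype(np.float32)))
```

```text
scene wide collar 256 [ 0.6462 -0.1562  0.0834] [ 0.614 -0.208  0.078] [ 0.705 -0.114  0.09 ]
  lip 126 [ 0.5525 -0.1463  0.0793] [ 0.544 -0.183  0.07 ] [ 0.559 -0.113  0.088] [0.118 0.57 ]
  housing 1173 0.05720515498101385 ((634.5278930664062, -157.05276489257812), (130.38851928710938, 179.61460876464844), 83.1706771850586)
scene narrow collar 189 [0.6463 0.1744 0.0839] [0.616 0.14  0.078] [0.682 0.205 0.091]
  lip 83 [0.5086 0.1687 0.0789] [0.503 0.146 0.07 ] [0.515 0.192 0.088] [-0.034  0.514]
  housing 514 0.057439003421224384 ((649.6635131835938, 172.2939453125), (94.51225280761719, 93.3187026977539), 0.41919615864753723)
top wide collar 206 [ 0.66   -0.1592  0.085 ] [ 0.613 -0.209  0.078] [ 0.705 -0.114  0.094]
  lip 86 [ 0.547  -0.1485  0.0814] [ 0.54  -0.183  0.07 ] [ 0.556 -0.114  0.092] [0.11  0.563]
  housing 758 0.05811698858426346 ((631.6591796875, -157.10523986816406), (129.5448455810547, 180.45684814453125), 81.81869506835938)
top narrow collar 153 [0.65   0.1736 0.0847] [0.616 0.141 0.078] [0.681 0.203 0.091]
  lip 51 [0.5051 0.169  0.0806] [0.501 0.147 0.071] [0.511 0.192 0.094] [-0.014  0.507]
  housing 424 0.0581697836823232 ((612.1439208984375, 170.780517578125), (162.13043212890625, 90.32720184326172), 1.3994057178497314)
```

The scene view shows pink (262,165) and red (388,130) look-alikes. The genuine grey wide inlet is at (302,260), with its lip at about (293,218), and the narrow inlet is at (417,220) with its lip at (397,177). The top view agrees: wide at (351,155), narrow at (243,170), tin between them. I'll turn the tool to match the inlet, close the fingers and move above the wide gate.

```bash
python3 -m creep '[[[0,0,0],[0,0,-0.1]],[[0,0,0],[0,0,-0.1]],[[-37,-48,0],[0,0,0]],[[-37,-48,0],[0,0,0]],[[-37,-48,0],[0,0,0]],[[-37,-48,0],[0,0,0]],[[-37,-48,0],[0,0,0]],[[-37,-48,0],[0,0,0]],[[-37,-48,0],[0,0,0]],[[-37,-48,0],[0,0,0]],[[-37,-48,0],[0,0,0]],[[-37,-48,0],[0,0,0]]]' 0
```

```text
clock: 2.3
eef_pos: [0.4683, -0.0462, 0.2104]
tool_rot: [0.058, 0.998, 0.0, 0.001]
ft_force: [0.1, 0.6, 0.1]
grip_width: 0.0002
grasp_force: 0.0
```

```bash
python3 -m creep '[[[-37,-48,0],[0,0,0]],[[-37,-48,0],[0,0,0]],[[0,0,0],[0,0,0]]]'
cat > lk.py <<'E'
from h import *
import sys
o=bot.get_obs(); p=vision.camera('wrist'); cv2.imwrite(f'pics/{sys.argv[1]}.png',p['image'])
print(o['clock'],np.round(o['eef_pos'],4),np.round(o['tool_rot'],3),np.round(o['joint_pos'],2),np.round(o['ft_force'],1),o['grip_width'])
for q,h in [('wide_inlet',0),('narrow_inlet',0),('wide_lip',.085),('narrow_lip',.085)]:
    for d in vision.place_of(p,q)[:2]: print(q,round(d['score'],2),np.round(d['position']),ray_at(p,d['position'],h,o).round(4))
X=cloud(p,o).reshape(-1,3); X=X[p['z_map'].ravel()>0]
for nm,c in [('wide',(.655,-.16)),('narrow',(.648,.173))]:
    b=X[(X[:,0]<c[0]-.06)&(X[:,0]>c[0]-.23)&(X[:,2]>.068)&(X[:,2]<.093)&(abs(X[:,1]-c[1])<.07)]
    if len(b)<30: continue
    t=b[b[:,2]>.082]
    print(nm,'lip',len(b),b.min(0).round(4),b.max(0).round(4),'top',len(t))
    if len(t)>10: print(t.mean(0).round(4),np.percentile(t,[2,98],axis=0).round(4),cv2.minAreaRect((t[:,:2]*1000).astype(np.float32)))
    h=X[(np.hypot(*(X[:,:2]-c).T)<.11)&(X[:,2]>.054)&(X[:,2]<.062)]
    if len(h)>10: print('housing',len(h),h.min(0).round(4),h.max(0).round(4),cv2.minAreaRect((h[:,:2]*1000).astype(np.float32)))
E
python3 lk.py w1
```

```text
clock: 2.68
eef_pos: [0.5311, -0.1518, 0.2086]
tool_rot: [0.06, 0.998, -0.0, -0.0]
ft_force: [-0.2, 0.2, -1.4]
grip_width: 0.0003
grasp_force: 0.0
2.675 [ 0.5311 -0.1518  0.2086] [ 0.06   0.998 -0.    -0.   ] [-0.28  0.35  0.15  1.37 -0.   -0.16] [-0.2  0.2 -1.4] 0.00027782205609957035
narrow_inlet 0.89 [566. 227.] [0.6509 0.1753 0.    ]
wide lip 821 [ 0.5401 -0.1832  0.0681] [ 0.5562 -0.1135  0.0884] top 417
[ 0.5494 -0.1483  0.086 ] [[ 0.544  -0.1819  0.0829]
 [ 0.5551 -0.1152  0.0879]] ((548.6017456054688, -148.3121337890625), (69.65970611572266, 7.737269401550293), 83.34000396728516)
housing 1936 [ 0.5931 -0.2249  0.054 ] [ 0.7002 -0.0904  0.0619] ((650.3175659179688, -160.67538452148438), (130.00538635253906, 101.137451171875), 82.97824096679688)
narrow lip 328 [0.5025 0.1437 0.0681] [0.5113 0.177  0.0887] top 71
[0.5044 0.1516 0.0856] [[0.5029 0.1453 0.0824]
 [0.5062 0.1593 0.0876]] ((504.74493408203125, 153.94284057617188), (17.812692642211914, 4.051553726196289), 85.9107894897461)
housing 2964 [0.6018 0.1248 0.054 ] [0.6942 0.2078 0.062 ] ((647.9288940429688, 166.6274871826172), (91.17865753173828, 82.91073608398438), 0.9426578283309937)
```

The wrist measurement puts the wide lip's middle at (0.5486, -0.148), yaw about -6.8°, and the housing front at about x = 0.601. That puts the gap centre at about x = 0.577. I'll move over it and go down.

```bash
python3 -m creep '[[[-23,3,0],[0,0,0]],[[-23,2,0],[0,0,0]],[[0,0,0],[0,0,0]],[[0,0,30],[0,0,0]],[[0,0,30],[0,0,0]],[[0,0,20],[0,0,0]],[[0,0,0],[0,0,0]]]'; python3 lk.py w2
```

```text
clock: 3.8
eef_pos: [0.5736, -0.1473, 0.1288]
tool_rot: [0.057, 0.998, 0.0, -0.002]
ft_force: [0.2, 0.3, -0.4]
grip_width: -0.0003
grasp_force: 0.0
3.8 [ 0.5736 -0.1473  0.1288] [ 0.057  0.998  0.    -0.002] [-0.25  0.47  0.12  1.23 -0.   -0.14] [ 0.2  0.3 -0.4] -0.00031781737478761026
narrow_inlet 0.73 [624. 217.] [0.6468 0.1731 0.    ]
wide_lip 0.87 [309. 175.] [ 0.5476 -0.1489  0.085 ]
wide lip 1432 [ 0.5403 -0.1832  0.0689] [ 0.5559 -0.1129  0.0888] top 769
[ 0.5495 -0.1485  0.0861] [[ 0.5441 -0.1818  0.0827]
 [ 0.555  -0.115   0.0877]] ((548.54736328125, -148.079833984375), (70.08253479003906, 7.618555068969727), 83.37686920166016)
housing 4123 [ 0.593  -0.2233  0.054 ] [ 0.7015 -0.09    0.062 ] ((650.668212890625, -160.59954833984375), (130.6698455810547, 101.67440795898438), 82.93742370605469)
```

View pics/w2.png

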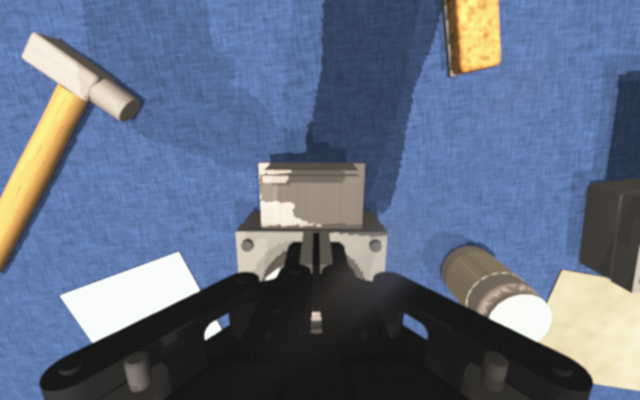

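The wrist view shows the closed fingers (316,240) over the gap between the lip's top edge (row 165) and the housing (row 228), and the cloud agrees. Next I go 3 mm further back, then down to 60 mm.

```bash
python3 -m creep '[[[-3,0,0],[0,0,0]],[[0,0,15],[0,0,0]],[[0,0,15],[0,0,0]],[[0,0,15],[0,0,0]],[[0,0,15],[0,0,0]],[[0,0,8],[0,0,0]],[[0,0,0],[0,0,0]]]'
```

```text
clock: 4.92
eef_pos: [0.5784, -0.1487, 0.0611]
tool_rot: [0.058, 0.998, 0.0, -0.001]
ft_force: [-0.7, 0.1, 0.1]
grip_width: -0.0003
grasp_force: 0.0
```

```bash
python3 -m creep '[[[7,0,0],[0,0,0]],[[7,0,0],[0,0,0]],[[8,0,0],[0,0,0]],[[8,0,0],[0,0,0]],[[8,0,0],[0,0,0]],[[8,0,0],[0,0,0]],[[8,0,0],[0,0,0]],[[8,0,0],[0,0,0]],[[8,0,0],[0,0,0]],[[8,0,0],[0,0,0]],[[0,0,0],[0,0,0]]]'; python3 lk.py w3
```

```text
clock: 6.3
eef_pos: [0.5004, -0.1396, 0.0626]
tool_rot: [0.058, 0.998, 0.0, -0.0]
ft_force: [0.3, 1.2, 6.6]
grip_width: -0.0004
grasp_force: 2.5
6.3 [ 0.5004 -0.1396  0.0626] [ 0.058  0.998  0.    -0.   ] [-0.27  0.39 -0.19  0.99 -0.   -0.16] [0.3 1.2 6.6] -0.00035329081299000477
wide lip 3449 [ 0.4796 -0.1759  0.068 ] [ 0.4961 -0.1055  0.0929] top 1706
[ 0.489  -0.1411  0.0863] [[ 0.4834 -0.1742  0.0825]
 [ 0.495  -0.1076  0.0919]] ((489.49169921875, -140.91343688964844), (69.94477844238281, 9.653446197509766), 83.7201156616211)
```

```bash
python3 -m creep '[[[6,0,0],[0,0,0]],[[6,0,0],[0,0,0]],[[5,0,0],[0,0,0]],[[3,0,0],[0,0,0]],[[2,0,0],[0,0,0]],[[0,0,0],[0,0,0]]]'; python3 lk.py w4
```

```text
clock: 7.3
eef_pos: [0.4821, -0.1375, 0.0629]
tool_rot: [0.058, 0.998, -0.0, 0.003]
ft_force: [8.3, 0.3, 2.1]
grip_width: -0.0
grasp_force: 3.4
7.3 [ 0.4821 -0.1375  0.0629] [ 0.058  0.998 -0.     0.003] [-0.28  0.35 -0.24  0.97  0.   -0.16] [8.3 0.3 2.1] -3.409941410529771e-05
wide_lip 0.58 [310. 224.] [ 0.4694 -0.1388  0.085 ]
wide lip 3405 [ 0.4614 -0.174   0.0681] [ 0.4783 -0.1035  0.093 ] top 1654
[ 0.4708 -0.1388  0.0862] [[ 0.4653 -0.1721  0.0823]
 [ 0.4768 -0.1053  0.0922]] ((471.46490478515625, -138.91917419433594), (69.95917510986328, 9.546862602233887), 80.01875305175781)
```

```bash
python3 -m creep '[[[2,0,0],[0,0,0]],[[2,0,0],[0,0,0]],[[2,0,0],[0,0,0]],[[0,0,0],[0,0,0]]]'
```

```text
clock: 8.05
eef_pos: [0.4761, -0.1374, 0.0638]
tool_rot: [0.058, 0.998, -0.001, 0.003]
ft_force: [5.5, -0.7, 7.9]
grip_width: -0.0003
grasp_force: 4.0
```

```bash
python3 -m creep '[[[2,0,0],[0,0,0]],[[2,0,0],[0,0,0]],[[0,0,0],[0,0,0]]]'; python3 lk.py w5
```

```text
clock: 8.43
eef_pos: [0.4721, -0.1369, 0.0638]
tool_rot: [0.058, 0.998, -0.001, 0.003]
ft_force: [5.2, 0.2, 8.0]
grip_width: 0.0003
grasp_force: 4.0
8.425 [ 0.4721 -0.1369  0.0638] [ 0.058  0.998 -0.001  0.003] [-0.28  0.34 -0.27  0.96 -0.   -0.17] [5.2 0.2 8. ] 0.00031248122434541267
wide_lip 0.76 [309. 241.] [ 0.4692 -0.1398  0.085 ]
wide lip 2685 [ 0.4609 -0.174   0.068 ] [ 0.4787 -0.1034  0.093 ] top 1034
[ 0.4701 -0.1398  0.086 ] [[ 0.4619 -0.1724  0.0822]
 [ 0.477  -0.1048  0.0918]] ((467.78375244140625, -138.31484985351562), (70.36534881591797, 13.520520210266113), 83.02196502685547)
```

View pics/w5.png

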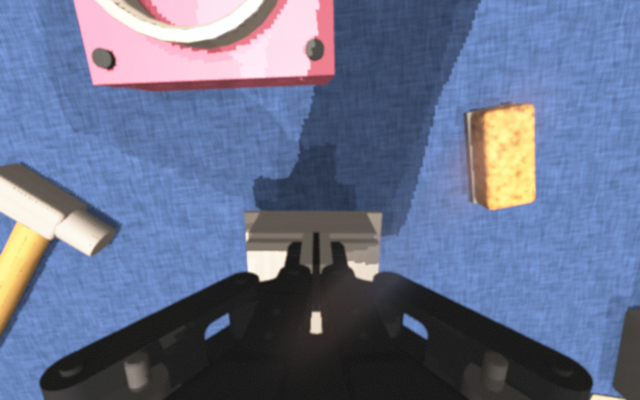

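Run:
```python
from h import *
p=vision.camera('scene'); x=cv2.resize(p['image'][150:300,220:420],None,fx=4,fy=4,interpolation=cv2.INTER_CUBIC); cv2.imwrite('pics/s5.png',x)
```

```text
(no output)
```

View pics/s5.png

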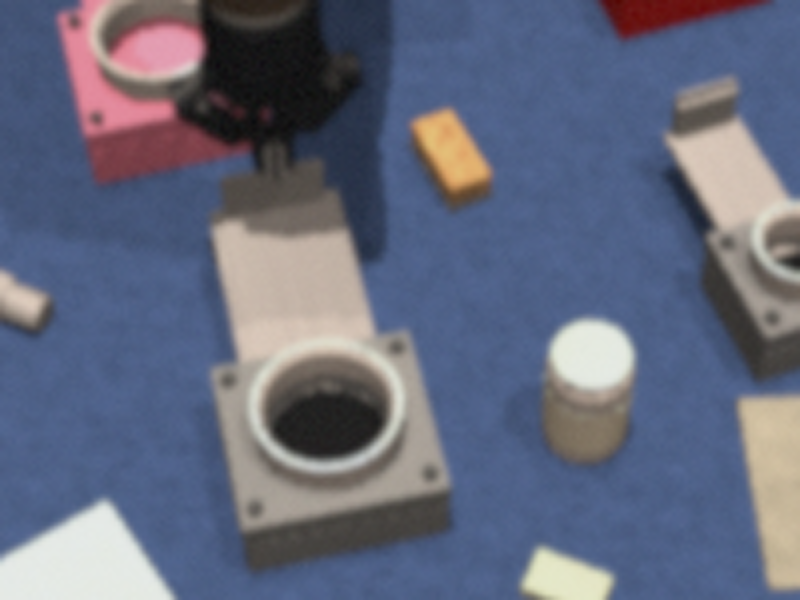

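The port looks fully open, with a dark bore at (325,425) in the crop. But the TCP moved 9 mm further while the lip stood still, so I need to see where the fingertip actually is.

Run:
```python
from h import *
o=bot.get_obs();p=vision.camera('wrist');X=cloud(p,o)
T=np.linalg.inv(cam2w(p,o));t=np.array(o['eef_pos'])
for d in [(-.011,0,0),(0,0,0),(.011,0,0),(-.011,0,.03),(0,0,.03)]:
    c=T[:3,:3]@(t+d)+T[:3,3]; uv=np.array(p['K'])@c; print(d,(uv/uv[2])[:2].round(1),c[2].round(3))
print(cam2w(p,o)[:3,3].round(3))
for u in (270,302,307,328,360):
    print(u,[(v,*(X[v,u]*1000).round(0)[[0,2]].astype(int)) for v in range(205,300,5)])
cv2.imwrite('pics/w6.png',cv2.resize(p['image'][190:310,230:400],None,fx=4,fy=4))
```

```text
(-0.011, 0, 0) [313.3 213.3] 0.174
(0, 0, 0) [315.5 230.5] 0.177
(0.011, 0, 0) [317.6 247.1] 0.18
(-0.011, 0, 0.03) [312.8 233.2] 0.145
(0, 0, 0.03) [315.4 253.3] 0.148
[ 0.405 -0.129  0.229]
270 [(205, np.int64(471), np.int64(2)), (210, np.int64(463), np.int64(43)), (215, np.int64(463), np.int64(53)), (220, np.int64(463), np.int64(61)), (225, np.int64(463), np.int64(70)), (230, np.int64(463), np.int64(78)), (235, np.int64(465), np.int64(82)), (240, np.int64(467), np.int64(84)), (245, np.int64(468), np.int64(87)), (250, np.int64(471), np.int64(86)), (255, np.int64(493), np.int64(46)), (260, np.int64(497), np.int64(47)), (265, np.int64(500), np.int64(47)), (270, np.int64(504), np.int64(47)), (275, np.int64(509), np.int64(46)), (280, np.int64(463), np.int64(130)), (285, np.int64(463), np.int64(134)), (290, np.int64(459), np.int64(144)), (295, np.int64(453), np.int64(155))]
302 [(205, np.int64(474), np.int64(2)), (210, np.int64(478), np.int64(2)), (215, np.int64(465), np.int64(53)), (220, np.int64(465), np.int64(62)), (225, np.int64(465), np.int64(69)), (230, np.int64(466), np.int64(77)
[... 1871 characters left out ...]
64(151))]
360 [(205, np.int64(480), np.int64(1)), (210, np.int64(484), np.int64(1)), (215, np.int64(469), np.int64(53)), (220, np.int64(470), np.int64(61)), (225, np.int64(469), np.int64(70)), (230, np.int64(469), np.int64(77)), (235, np.int64(471), np.int64(81)), (240, np.int64(472), np.int64(83)), (245, np.int64(473), np.int64(87)), (250, np.int64(476), np.int64(87)), (255, np.int64(500), np.int64(47)), (260, np.int64(505), np.int64(46)), (265, np.int64(508), np.int64(47)), (270, np.int64(513), np.int64(45)), (275, np.int64(515), np.int64(47)), (280, np.int64(467), np.int64(130)), (285, np.int64(467), np.int64(133)), (290, np.int64(462), np.int64(143)), (295, np.int64(457), np.int64(154))]
```

View pics/w6.png

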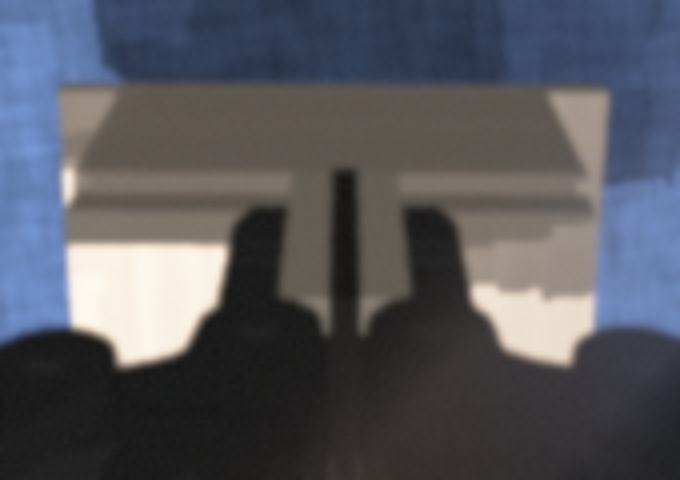

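```bash
python3 -m creep '[[[-6,0,0],[0,0,0]],[[-8,0,0],[0,0,0]],[[-8,0,0],[0,0,0]],[[-8,0,0],[0,0,0]],[[0,0,0],[0,0,0]]]'
python3 - <<'E'
from h import *
o=bot.get_obs();p=vision.camera('wrist');X=cloud(p,o);print(np.round(o['eef_pos'],4))
for u in (270,307,328,360):
    print(u,[(v,int(1000*X[v,u,0]),int(1000*X[v,u,2])) for v in range(175,275,5)])
t=X.reshape(-1,3);t=t[(abs(t[:,1]+.139)<.04)&(t[:,2]>.05)&(t[:,2]<.075)&(t[:,0]<.49)];print('lip front',t.mean(0).round(4),len(t),t.min(0))
cv2.imwrite('pics/w7.png',cv2.resize(p['image'][160:310,230:400],None,fx=4,fy=4))
E
```

```text
clock: 9.4
eef_pos: [0.4997, -0.1402, 0.0636]
tool_rot: [0.058, 0.998, -0.001, 0.001]
ft_force: [0.5, -0.3, 12.5]
grip_width: 0.0003
grasp_force: 6.4
[ 0.4997 -0.1402  0.0636]
270 [(175, 474, 1), (180, 478, 0), (185, 482, 0), (190, 486, 0), (195, 490, 2), (200, 494, 0), (205, 498, 1), (210, 503, 0), (215, 491, 50), (220, 490, 62), (225, 490, 70), (230, 490, 77), (235, 492, 80), (240, 494, 84), (245, 495, 86), (250, 498, 87), (255, 520, 46), (260, 523, 48), (265, 528, 46), (270, 532, 46)]
307 [(175, 477, 1), (180, 481, 1), (185, 485, 1), (190, 489, 1), (195, 493, 1), (200, 497, 1), (205, 502, 0), (210, 506, 1), (215, 493, 52), (220, 493, 61), (225, 493, 69), (230, 493, 76), (235, 488, 95), (240, 488, 101), (245, 488, 106), (250, 489, 111), (255, 489, 116), (260, 489, 120), (265, 489, 123), (270, 487, 130)]
328 [(175, 479, 1), (180, 483, 1), (185, 487, 1), (190, 491, 2), (195, 495, 2), (200, 499, 1), (205, 504, 0), (210, 508, 1), (215, 494, 51), (220, 495, 60), (225, 495, 68), (230, 494, 77), (235, 489, 95), (240, 489, 101), (245, 489, 107), (250, 490, 111), (255, 489, 116), (260, 489, 120), (265, 489, 126), (270, 488, 130)]
360 [(175, 482, 2), (180, 486, 0), (185, 490, 1), (190, 494, 1), (195, 498, 1), (200, 502, 1), (205, 506, 1), (210, 511, 1), (215, 497, 51), (220, 497, 61), (225, 497, 69), (230, 496, 76), (235, 498, 80), (240, 499, 83), (245, 500, 87), (250, 504, 86), (255, 527, 46), (260, 531, 47), (265, 535, 46), (270, 539, 46)]
lip front [ 0.3838 -0.15    0.0586] 3009 [ 0.37144141 -0.17899766  0.05002878]
```

View pics/w7.png

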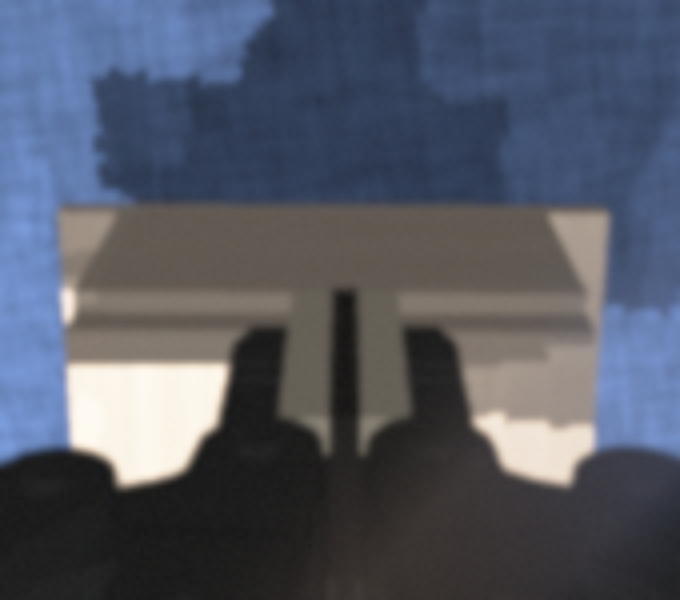

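The lip came back with the fingers and Fz is 12 N. So the fingertips are riding on top of the lip: the real shut tips end about 22 mm above the reported TCP, and they dragged the gate by friction. I'll lift off, move behind the lip and measure the true tip in free air.

```bash
python3 -m creep '[[[0,0,-15],[0,0,0]],[[0,0,-15],[0,0,0]],[[-12,0,-10],[0,0,0]],[[-15,0,0],[0,0,0]],[[0,0,0],[0,0,0]]]'
python3 - <<'E'
from h import *
o=bot.get_obs();e=np.array(o['eef_pos']);print(e.round(4),np.round(o['ft_force'],1))
p=vision.camera('wrist');X=cloud(p,o)
for u in (307,328): print(u,[(v,int(1000*X[v,u,0]),int(1000*X[v,u,2])) for v in range(200,250,4)])
t=X.reshape(-1,3); b=t[(t[:,2]>.055)&(t[:,2]<.09)&(abs(t[:,1]+.14)<.045)&(t[:,0]>.46)&(t[:,0]<.56)]
print('lip',b.min(0).round(4),b.max(0).round(4))
s=vision.camera('scene'); Y=cloud(s); m=(np.hypot(Y[...,0]-e[0],Y[...,1]-e[1])<.016)&(Y[...,2]>.06)
print('scene finger z',np.sort(Y[m][:,2])[:12].round(3),m.sum())
T=np.linalg.inv(cam2w(s))
for dz in (0,.022): c=np.array(s['K'])@(T[:3,:3]@(e+[0,0,dz])+T[:3,3]);print((c/c[2])[:2].round(1))
cv2.imwrite('pics/s8.png',cv2.resize(s['image'][150:250,240:360],None,fx=6,fy=6,interpolation=cv2.INTER_CUBIC))
E
```

```text
clock: 10.07
eef_pos: [0.5265, -0.1427, 0.1022]
tool_rot: [0.058, 0.998, -0.0, -0.0]
ft_force: [0.4, -0.3, -0.4]
grip_width: -0.0003
grasp_force: 0.0
[ 0.5265 -0.1427  0.1022] [ 0.4 -0.3 -0.4]
307 [(200, 522, 46), (204, 525, 47), (208, 529, 46), (212, 532, 45), (216, 535, 46), (220, 539, 46), (224, 542, 47), (228, 546, 45), (232, 515, 129), (236, 515, 135), (240, 515, 139), (244, 515, 144), (248, 515, 148)]
328 [(200, 524, 46), (204, 527, 47), (208, 531, 46), (212, 534, 47), (216, 537, 46), (220, 541, 45), (224, 544, 47), (228, 547, 46), (232, 516, 129), (236, 516, 135), (240, 517, 138), (244, 516, 144), (248, 516, 148)]
lip [ 0.4892 -0.177   0.055 ] [ 0.5054 -0.1066  0.0885]
scene finger z [0.125 0.127 0.127 0.127 0.128 0.129 0.129 0.129 0.131 0.133 0.134 0.134] 314
[291.3 203.8]
[290.9 198.5]
```

View pics/s8.png

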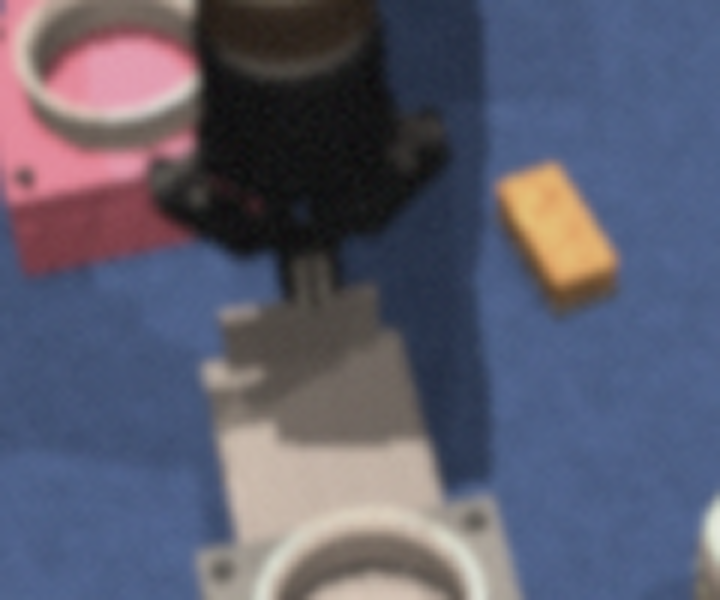

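Both depth views show the finger ends at z ≈ 0.124 while the TCP reads 0.102, an offset of about 22 mm. In the crop the finger ends at (310,300). I'll go down to TCP 0.040, which puts the tip at about 0.062, behind the lip.

```bash
python3 -m creep '[[[0,0,15],[0,0,0]],[[0,0,15],[0,0,0]],[[0,0,15],[0,0,0]],[[0,0,10],[0,0,0]],[[0,0,7],[0,0,0]],[[0,0,0],[0,0,0]]]'; python3 -m creep '[[[7,0,0],[0,0,0]],[[7,0,0],[0,0,0]],[[6,0,0],[0,0,0]],[[6,0,0],[0,0,0]],[[5,0,0],[0,0,0]],[[4,0,0],[0,0,0]],[[0,0,0],[0,0,0]]]'
python3 - <<'E'
from h import *
o=bot.get_obs();p=vision.camera('wrist');t=cloud(p,o).reshape(-1,3); b=t[(t[:,2]>.055)&(t[:,2]<.09)&(abs(t[:,1]+.14)<.045)&(t[:,0]>.44)&(t[:,0]<.56)]
print('lip',b.min(0).round(4),b.max(0).round(4))
E
```

```text
clock: 10.92
eef_pos: [0.526, -0.1426, 0.0395]
tool_rot: [0.058, 0.998, 0.0, -0.001]
ft_force: [-0.1, 0.8, 1.2]
grip_width: -0.0003
grasp_force: 0.0
clock: 11.8
eef_pos: [0.4911, -0.1387, 0.0403]
tool_rot: [0.058, 0.998, -0.0, -0.0]
ft_force: [1.5, -0.1, 0.9]
grip_width: 0.0
grasp_force: 0.6
lip [ 0.4682 -0.1745  0.055 ] [ 0.4872 -0.1042  0.09  ]
```

```bash
python3 -m creep '[[[3,0,0],[0,0,0]],[[3,0,0],[0,0,0]],[[2,0,0],[0,0,0]],[[2,0,0],[0,0,0]],[[2,0,0],[0,0,0]],[[0,0,0],[0,0,0]]]'
```

```text
clock: 12.6
eef_pos: [0.4849, -0.138, 0.0404]
tool_rot: [0.058, 0.998, -0.0, 0.005]
ft_force: [13.7, -1.0, -10.6]
grip_width: -0.0002
grasp_force: 7.1
```

```bash
python3 -m creep '[[[2,0,0],[0,0,0]],[[0,0,0],[0,0,0]]]'
python3 - <<'E'
from h import *
o=bot.get_obs();p=vision.camera('wrist');t=cloud(p,o).reshape(-1,3); b=t[(t[:,2]>.055)&(t[:,2]<.09)&(abs(t[:,1]+.14)<.045)&(t[:,0]>.44)&(t[:,0]<.56)]
print('lip',b.min(0).round(4),b.max(0).round(4))
E
```

```text
clock: 12.85
eef_pos: [0.485, -0.138, 0.0406]
tool_rot: [0.058, 0.998, -0.0, 0.007]
ft_force: [19.0, -0.1, -15.7]
grip_width: -0.0001
grasp_force: 9.3
lip [ 0.4615 -0.1738  0.055 ] [ 0.4803 -0.1033  0.09  ]
```

At the stop: 19 N with no motion, and the lip is back at its outermost position. I'll back off, lift, turn and go in front of the narrow lip.

```bash
python3 -m creep '[[[-6,0,0],[0,0,0]],[[-10,0,0],[0,0,0]],[[0,0,0],[0,0,0]],[[0,0,-40],[0,0,0]],[[0,0,-45],[0,0,0]],[[0,0,-45],[0,0,0]],[[0,0,0],[0,0,-0.07]],[[0,0,0],[0,0,-0.07]]]'; python3 -m creep '[[[4,51,0],[0,0,0]],[[4,51,0],[0,0,0]],[[5,51,0],[0,0,0]],[[5,51,0],[0,0,0]],[[4,51,0],[0,0,0]],[[4,54,0],[0,0,0]],[[0,0,0],[0,0,0]]]'; python3 lk.py w9
python3 - <<'E'
from h import *
p=vision.camera('top');X=cloud(p).reshape(-1,3)
b=X[(X[:,0]>.42)&(X[:,0]<.58)&(X[:,2]>.07)&(X[:,2]<.1)&(abs(X[:,1]+.14)<.05)];print('wide lip',b.mean(0).round(4),b.min(0).round(4))
E
```

```text
clock: 13.9
eef_pos: [0.493, -0.139, 0.1707]
tool_rot: [-0.013, 1.0, -0.0, -0.0]
ft_force: [-0.3, 0.1, -0.2]
grip_width: -0.0002
grasp_force: 0.0
clock: 14.78
eef_pos: [0.4587, 0.1722, 0.1697]
tool_rot: [-0.015, 1.0, -0.0, -0.001]
ft_force: [0.3, -0.9, 0.5]
grip_width: -0.0
grasp_force: 0.0
14.775 [0.4587 0.1722 0.1697] [-0.015  1.    -0.    -0.001] [ 0.36  0.24 -0.1   1.23  0.    0.33] [ 0.3 -0.9  0.5] -6.030587604886748e-06
wide_inlet 0.67 [378.  45.] [0.3201 0.2324 0.    ]
wide_inlet 0.55 [ 61. 318.] [ 0.6628 -0.1621  0.    ]
narrow_inlet 0.73 [309. 315.] [0.6475 0.1689 0.    ]
narrow_lip 0.61 [313. 241.] [0.5029 0.1711 0.085 ]
wide lip 291 [ 0.4675 -0.1224  0.0681] [ 0.478  -0.1017  0.0878] top 55
[ 0.4748 -0.105   0.0848] [[ 0.4721 -0.1085  0.0822]
 [ 0.4777 -0.1028  0.0876]] ((474.936767578125, -106.12269592285156), (7.017848014831543, 5.601853847503662), 87.1269760131836)
housing 2483 [ 0.5984 -0.1931  0.054 ] [ 0.7228 -0.0894  0.062 ] ((659.9282836914062, -141.3115692138672), (87.60224914550781, 127.34405517578125), 75.70653533935547)
narrow lip 176 [0.5018 0.1458 0.068 ] [0.5099 0.1916 0.0877] top 51
[0.5031 0.1578 0.0846] [[0.5018 0.1461 0.0821]
 [0.5052 0.1904 0.0874]] ((502.5260925292969, 168.51170349121094), (2.749145269393921, 45.39443588256836), 3.7569894790649414)
housing 163 [0.602  0.1713 0.0541] [0.621  0.1828 0.0616] ((611.554443359375, 176.86581420898438), (19.30141258239746, 11.060196876525879), 2.543478012084961)
wide lip [ 0.4688 -0.1387  0.0817] [ 0.4619 -0.1718  0.0706]
```

```bash
python3 -m creep '[[[0,-3,35],[0,0,0]],[[0,0,35],[0,0,0]],[[0,0,25],[0,0,0]],[[0,0,20],[0,0,0]],[[0,0,15],[0,0,0]],[[0,0,0],[0,0,0]]]'; python3 -m creep '[[[-10,0,0],[0,0,0]],[[-10,0,0],[0,0,0]],[[-6,0,0],[0,0,0]],[[-6,0,0],[0,0,0]],[[-8,0,0],[0,0,0]],[[-8,0,0],[0,0,0]],[[-8,0,0],[0,0,0]],[[-8,0,0],[0,0,0]],[[-5,0,0],[0,0,0]],[[-4,0,0],[0,0,0]],[[0,0,0],[0,0,0]]]'
```

```text
clock: 15.82
eef_pos: [0.4594, 0.1654, 0.0392]
tool_rot: [-0.011, 1.0, -0.0, -0.001]
ft_force: [-0.6, -0.3, 1.0]
grip_width: 0.0002
grasp_force: 0.0
clock: 17.2
eef_pos: [0.534, 0.1682, 0.04]
tool_rot: [-0.012, 1.0, 0.0, 0.001]
ft_force: [-0.2, -0.3, 0.1]
grip_width: 0.0003
grasp_force: 0.1
```

```bash
python3 -m creep '[[[-3,0,0],[0,0,0]],[[-3,0,0],[0,0,0]],[[-2,0,0],[0,0,0]],[[-2,0,0],[0,0,0]],[[-2,0,0],[0,0,0]],[[0,0,0],[0,0,0]]]'
```

```text
clock: 17.95
eef_pos: [0.5404, 0.1683, 0.04]
tool_rot: [-0.013, 1.0, -0.0, -0.004]
ft_force: [-14.0, -0.4, 10.4]
grip_width: 0.0003
grasp_force: 6.9
```

At the stop at x ≈ 0.5404, as predicted. I'll push a little more to confirm, then back off and lift away.

```bash
python3 -m creep '[[[-3,0,0],[0,0,0]],[[0,0,0],[0,0,0]]]'; python3 -m creep '[[[8,0,0],[0,0,0]],[[12,0,0],[0,0,0]],[[10,0,0],[0,0,0]],[[0,0,-40],[0,0,0]],[[0,0,-45],[0,0,0]],[[0,0,-45],[0,0,0]],[[40,0,0],[0,0,0]],[[40,0,0],[0,0,0]],[[0,0,0],[0,0,0]]]'
python3 - <<'E'
from h import *
for n in ['scene','top']:
    p=vision.camera(n);X=cloud(p).reshape(-1,3)
    for c,x0,x1 in ((-.14,.42,.58),(.17,.46,.60)):
        b=X[(X[:,0]>x0)&(X[:,0]<x1)&(X[:,2]>.07)&(X[:,2]<.1)&(abs(X[:,1]-c)<.045)]
        if len(b): print(n,c,len(b),b.mean(0).round(4),b.min(0).round(4),b.max(0).round(4))
    if n=='scene': cv2.imwrite('pics/s9.png',cv2.resize(p['image'][80:300,220:480],None,fx=2.7,fy=2.7,interpolation=cv2.INTER_CUBIC))
E
```

```text
clock: 18.2
eef_pos: [0.5403, 0.1683, 0.04]
tool_rot: [-0.013, 1.0, -0.0, -0.007]
ft_force: [-21.8, -1.2, 16.6]
grip_width: -0.0003
grasp_force: 10.7
clock: 19.32
eef_pos: [0.4356, 0.1654, 0.1702]
tool_rot: [-0.013, 1.0, -0.0, -0.0]
ft_force: [1.0, 0.4, 0.6]
grip_width: 0.0001
grasp_force: 0.0
scene -0.14 119 [ 0.4738 -0.1381  0.0792] [ 0.4655 -0.1728  0.0701] [ 0.4827 -0.103   0.0884]
scene 0.17 87 [0.5575 0.1698 0.0783] [0.5496 0.1459 0.0705] [0.5649 0.1941 0.0886]
top -0.14 80 [ 0.469  -0.1375  0.0824] [ 0.4603 -0.1718  0.0712] [ 0.4784 -0.1037  0.0934]
top 0.17 51 [0.5544 0.17   0.0803] [0.5497 0.1472 0.071 ] [0.5606 0.1922 0.088 ]
```

View pics/s9.png

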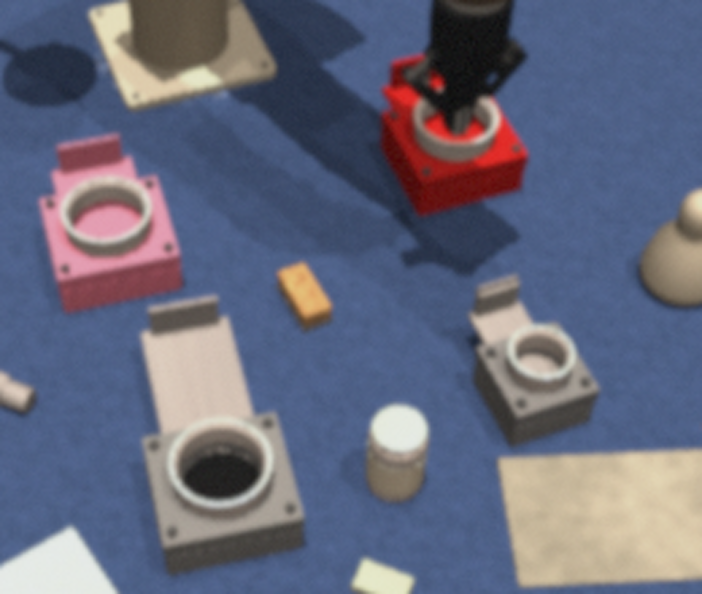

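The wide port at (220,465) is open with a dark bore. The narrow port at (541,355) is closed by its blade, and the other things stand where they were. The robot is touching nothing.

```bash
python3 -c "
from workcell import workorder; print(workorder.job_done())"
```

```text
the job is handed in; nothing more can be done
None
```

I drew the wide gate out to its stop first, then pushed the narrow gate fully home, and handed the job in at about 19 s; on the first pull the fingertip rode on top of the wide lip and dragged the gate back about 28 mm, so I re-hooked it lower behind the lip and drew it to the stop.

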